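# Check a sample's temperature through the carousel's guide bush

## Task

Turn the sample carousel, which has a knob at its centre, until the uncapped jar, now one click to one side, has clicked in under the guide bush. Then draw the stem thermometer out of its stand and lower its stem through the bush into that jar without ever touching the bush. Finish still holding it there, upright and motionless, the stem in the middle of the bore and its tip about 15 mm above the inside bottom of the jar; leave the other jars in their seats and the timer, cap and pen where they lie.

Things in the scene. Friction and masses are not known exactly. Their poses are not given: they have to be found in the camera images.
- turret (a joint): turning angle of the carousel's turret about its vertical axis, rad, 0 at the start, positive anticlockwise seen from above, free to turn both ways up to 3.1 rad. A spring detent holds it at every 60 degrees (1.047 rad) and pulls it into the nearest of these positions when let go; turning slowly from one to the next takes about 0.1 N m at the knob, more if turned fast (damped bearing).
- turret_knob (a point): black fluted round knob on a steel column at the middle of the carousel, fixed to the turret: turning it turns the turret. 39 mm diameter, 37 mm high, its top 166 mm above the worktop; this point is on its axis, 150 mm above the worktop.
- carousel: fixed sample carousel, origin on the worktop under its vertical axis; the guide lies in its -y direction. Its turret is an aluminium disc of 196 mm diameter, its top at 58 mm, with six round seats 65 mm from the axis, 60 degrees apart, seat floors at 36 mm, seats 22 mm deep; five hold jars up to 97 mm high, the one opposite the guide is empty.
- guide_top (a point): centre of the upper mouth of the steel guide bush, 121 mm above the worktop, z axis up along the bore. The bush is a fixed vertical tube of 16 mm bore, 18 mm long (lower end at 103 mm), 35 mm across its top flange, over one seat, 65 mm from the knob's axis.
- guide: fixed guide: the bush, the aluminium arm (37 mm wide) that carries it, and the steel post (17 mm) at the carousel's edge from which the arm reaches in, 132 mm from the knob's axis, beyond the bush; all at most 122 mm high. Its origin is the carousel's.
- open_jar_mouth (a point): centre of the mouth of the uncapped glass jar, the only one without a black cap; jar 43 mm diameter, 54 mm high, mouth at 90 mm above the worktop while it is in its seat, inside bottom 49 mm below this point, mouth about 31 mm wide. It stands loosely (about 1.5 mm of play) in a seat next to the one under the guide, on one side or the other.
- thermometer_handle (a point): centre of the cordless stem thermometer's handle, a white upright block 20 mm (its x) by 26 mm (its y) by 76 mm high with a small display on its -x face; z axis up along the stem. Below it: grey flange (28 mm diameter, 5 mm), grey plug (17 mm, 12 mm long), steel stem (6 mm, 105 mm long). About 70 g. In the stand this point is 177 mm above the worktop.
- thermometer_tip (a point): lower tip of the thermometer's stem, on its axis, 160 mm below the handle's centre.
- stand_top (a point): centre of the mouth of the thermometer's stand, 134 mm above the worktop: a heavy fixed disc of 80 mm diameter with an upright grey tube, 29 mm outside, 19 mm inside. The thermometer's plug sits in the mouth with its flange on the rim; lifting it straight up by 120 mm frees the stem.
- jar_a: capped sample jar (45 mm diameter, 61 mm high, black cap; origin under its centre) in the seat next to the guide, on the side where the open jar is not; leave it in its seat.
- jar_b: capped sample jar like jar_a, at first in the seat under the guide; leave it in its seat.
- jar_c: capped sample jar like jar_a, two seats anticlockwise (from above) of the guide at first; leave it in its seat.
- jar_d: capped sample jar like jar_a, two seats clockwise (from above) of the guide at first; leave it in its seat.
- timer: small white bench timer lying on the worktop, 58 x 62 x 20 mm, origin under its centre; leave it alone.
- jar_cap: loose black jar cap lying on the worktop, 45 mm diameter, 16 mm high, origin under its centre; leave it alone.
- pen: ball pen lying on the worktop, 146 mm long, origin under its middle; leave it alone.

How it is judged:
By the outcome, as a careful person would: the job done as asked, in the order asked, and still so for the second after the job is handed in, while the arm keeps its last pose, push and grip.
It also fails if it takes over 61 s, if anything falls off the work surface, if the arm or the gripper's body presses on something with over 40 N, if the wrist force passes 120 N, or if a joint passes its speed limit or range.

## Robot

A 7-joint arm with a two-finger parallel gripper is mounted at the origin on a cart in front of the work surface, level with it; the furniture and walls round the work are solid. World frame = base frame: x ahead of the robot, y to its left, z up, the work surface at z = 0. Lengths are in m, angles in rad, forces in N, time in s.
With the tool pointing down it reaches from about 0.4 to 0.85 m from the base axis. Payload 6.9 kg.
Tool frame: the origin (TCP) lies midway between the tips of the shut fingers; the grasp point (between the pads) lies behind it (ctrl.pinch_z is the z of the grasp point in the tool frame, in m); z points along the fingers, y is the line along which they close (so a half turn about z gives the same grasp; the last joint's range is limited). The gripper opens to 85 mm and grips with 20 to 120 N. Pads are 22 mm wide; open, the fingers measure 114 mm over their backs; the gripper's body (76 mm by 85 mm) begins 54 mm behind the grasp point. The pads swing forward as they close: fully open they stand 13 mm farther back than shut.
Start: joints at [-1.052, 0.507, -0.238, 1.5, 0.126, 1.149, -0.155], TCP at [0.251, 0.572, 0.21] pointing down, gripper open.
Joint ranges: [-3.08, 3.08], [-0.24, 2.05], [-1.43, 1.35], [0, 2.5], [-1.52, 4.66], [0.17, 1.96], [-2.89, 2.89]. Speed limits (rad/s): [2.39, 2.39, 3.14, 3.14, 3.14, 3.14, 3.14].

## Interface

Orientations are given as a unit quaternion [w, x, y, z].
In Python, from station import ctrl, get_state, vision, ticket, models gives the robot as it stands. Calls block until the motion is done:
- ctrl.movep(position, orientation): joint-space move of the TCP to a pose.
- ctrl.movel(position, frame=None, max_speed=0.15): straight line of the TCP; frame=None keeps the orientation; max_speed is the mean speed in m/s.
- ctrl.set_joints(angles): joint-space move.
- ctrl.ungrasp() and ctrl.close_gripper(force=None): open the fingers fully, or close them until they stop; force is the grip in N (None keeps the last).
- ctrl.pause(seconds).
- ctrl.ik(position, orientation): joint angles nearest the present ones, or None.
- get_state(): the state.
- vision.grab_frame(name): name is "scene" or "top" or "wrist"; returns (picture, depth): 384x512x3 uint8, blue, green, red; 384x512 float32, m along the optical axis (not along the pixel's ray), 0 where there is no reading.
- vision.camera_info(name): a dict with "mtx" (3x3 intrinsics, pixels), "dist_coeffs" ([k1, k2, p1, p2, k3] as OpenCV has them; the pictures are not rectified), "R" (3x3) and "t" (3): a world point X has camera coordinates R X + t; the wrist camera has in their place "hand_eye" (4x4, takes a point from camera to tool coordinates, whose origin is the TCP and whose axes are the flange's). Camera axes: x right, y down, z forward; pixel columns grow to the right and rows downward; lengths in m; the calibration is good to about 2 mm. A picture is of the moment at which its call begins: read the wrist's pose just before it. camera_info takes no time and is no camera call.
A pose or a line that the arm cannot do raises ctrl.Unreachable and nothing moves.
- ticket.close_job(): hands the job in; it is judged then, once.
Trained networks look in the newest picture that a camera, given by its name, has taken for a name from the list of things; names that differ only in an ending like _2 or _b are one class to them, and where a whole thing is asked for, a point or a joint stands for the part that bears it (a point fixed in the world has none). Each returns a list of dicts, best first, with "p" (0 to 1); they miss things now and then, are a little off and sometimes report something else, mostly with a low value. They report only what shows in the picture. A call takes as long as a camera call.
- models.recognise(camera, target): "point" ([column, row] in pixels, amid what is visible of it).
- models.masks_of(camera, target): "mask" (384x512 bool, what is visible of it) and "point" ([column, row] in pixels, amid what is visible of it).
The state is a dict: "time": time; "qpos": joint angles; "qd": joint speeds; "tau": joint torques, N m; "tcp_pos": TCP position; "eef_rot": TCP orientation; "contact_force": force on the tool from outside, world axes, zero at the start; "wrist_torque": the same for the moment, N m; "width": finger opening in m; "gripper_force": force on a finger pad.
Only numpy, scipy, OpenCV 4.12 (cv2) and the standard library are available. Lean on these libraries where they do the work, as an engineer would, in place of code of your own. Each camera call takes 0.05 s, during which the arm holds its last target. There are 200 camera calls.

## Working session

There is one attempt and no reset: what is moved stays moved. The work goes in short steps, each a Python script; the robot and the scene stay as the last script left them, time stands still between calls to the robot, and variables do not carry over. Pictures are saved under pics/ and viewed, at most 10 in all, crops included, and the job is handed in when it is done.

```bash
ls; mkdir -p pics
python3 - <<'E'
from station import ctrl,get_state,vision,models
import cv2,numpy as np
s=get_state();print(s['time'],s['tcp_pos'],s['eef_rot'],s['width'],ctrl.pinch_z)
ims=[]
for c in ['scene','top']:
    p,d=vision.grab_frame(c);cv2.imwrite(f'pics/{c}0.png',p);np.save(f'pics/{c}0.npy',d)
    i=vision.camera_info(c);print(c,np.round(i['mtx'],1).tolist(),np.round(i['dist_coeffs'],3),np.round(-i['R'].T@i['t'],3),np.round(i['R'],2).tolist())
    for t in ['turret_knob','thermometer_handle','guide','open_jar_mouth','stand_top']:
        r=models.recognise(c,t);print(t,[(np.round(x['point']).tolist(),round(x['p'],2)) for x in r[:3]])
print(vision.camera_info('wrist')['hand_eye'])
E
```

```text
pics
0.0 [0.25061799 0.57196682 0.20952746] [-1.55244999e-04  2.04957886e-01  9.78770382e-01 -8.83283311e-04] 0.08517098268059108 -0.0187
scene [[373.2, 0.0, 255.9], [0.0, 373.2, 195.6], [0.0, 0.0, 1.0]] [-0.046  0.     0.     0.     0.   ] [-0.226  0.635  0.706] [[-0.65, -0.76, -0.01], [-0.4, 0.34, -0.85], [0.65, -0.55, -0.53]]
turret_knob [([225.0, 234.0], 0.9)]
thermometer_handle [([347.0, 158.0], 0.76)]
guide [([270.0, 202.0], 0.71), ([248.0, 220.0], 0.71), ([210.0, 211.0], 0.37)]
open_jar_mouth [([268.0, 210.0], 0.53), ([238.0, 233.0], 0.48), ([146.0, 286.0], 0.31)]
stand_top [([339.0, 193.0], 0.97)]
top [[370.8, 0.0, 254.5], [0.0, 370.8, 193.1], [0.0, 0.0, 1.0]] [-0.041  0.     0.     0.     0.   ] [0.343 0.021 1.439] [[0.03, -1.0, -0.0], [-0.99, -0.03, -0.11], [0.11, 0.0, -0.99]]
turret_knob [([224.0, 187.0], 0.91)]
thermometer_handle []
guide [([248.0, 198.0], 0.58), ([332.0, 213.0], 0.17)]
open_jar_mouth [([225.0, 206.0], 0.63), ([350.0, 214.0], 0.44)]
stand_top [([333.0, 214.0], 0.59)]
[[ 9.40055453e-04 -9.49249875e-01 -3.14521527e-01  8.05857923e-02]
 [ 9.99997275e-01  1.56438291e-03 -1.73259170e-03 -1.61557583e-03]
 [ 2.13669456e-03 -3.14519041e-01  9.49248760e-01 -1.63341168e-01]
 [ 0.00000000e+00  0.00000000e+00  0.00000000e+00  1.00000000e+00]]
```

```bash
cat > h.py <<'E'
from station import ctrl,get_state,vision,models,ticket
import cv2,numpy as np
from scipy.spatial.transform import Rotation as Ro
def pose(c):
    "camera R,t (world->camera)"
    i=vision.camera_info(c)
    if c!='wrist': return np.array(i['R']),np.array(i['t']),i
    s=get_state();w,x,y,z=s['eef_rot'];T=np.eye(4);T[:3,:3]=Ro.from_quat([x,y,z,w]).as_matrix();T[:3,3]=s['tcp_pos']
    M=np.linalg.inv(T@np.array(i['hand_eye']));return M[:3,:3],M[:3,3],i
def ray(px,P):
    R,t,i=P;u=cv2.undistortPoints(np.array(px,float).reshape(-1,1,2),np.array(i['mtx']),np.array(i['dist_coeffs'])).reshape(-1,2)
    return -R.T@t,np.c_[u,np.ones(len(u))]@R
def at_z(px,z,P):
    o,d=ray(px,P);return o+d*((z-o[2])/d[:,2])[:,None]
def cloud(depth,P):
    v,u=np.mgrid[0:384,0:512];o,d=ray(np.stack([u,v],-1).reshape(-1,2),P)
    return (o+d*depth.reshape(-1,1)).reshape(384,512,3)
def proj(X,P):
    R,t,i=P;return cv2.projectPoints(np.array(X,float).reshape(-1,1,3),cv2.Rodrigues(R)[0],t,np.array(i['mtx']),np.array(i['dist_coeffs']))[0].reshape(-1,2)
E
python3 - <<'E'
from h import *
P=pose('top');print('knob',at_z([[224,187]],.166,P),'guide',at_z([[248,198]],.121,P),'jar',at_z([[225,206]],.09,P),'stand',at_z([[333,214]],.134,P))
P=pose('scene');print('knob',at_z([[225,234]],.15,P),'stand',at_z([[339,193]],.134,P),'handle',at_z([[347,158]],.177,P))
a=cv2.imread('pics/top0.png')[110:290,150:400];b=cv2.imread('pics/scene0.png')[100:340,80:400]
cv2.imwrite('pics/v1.png',cv2.resize(a,None,fx=3.2,fy=3.2,interpolation=2));cv2.imwrite('pics/v2.png',cv2.resize(b,None,fx=2.5,fy=2.5,interpolation=2))
E
```

```text
knob [[0.49586006 0.13202005 0.166     ]] guide [[0.46426884 0.04877882 0.121     ]] jar [[0.43537279 0.13231564 0.09      ]] stand [[ 0.4152819  -0.25262108  0.134     ]]
knob [[0.37608252 0.22864564 0.15      ]] stand [[ 0.33380031 -0.15443522  0.134     ]] handle [[ 0.41356563 -0.2857623   0.177     ]]
```

View pics/v1.png

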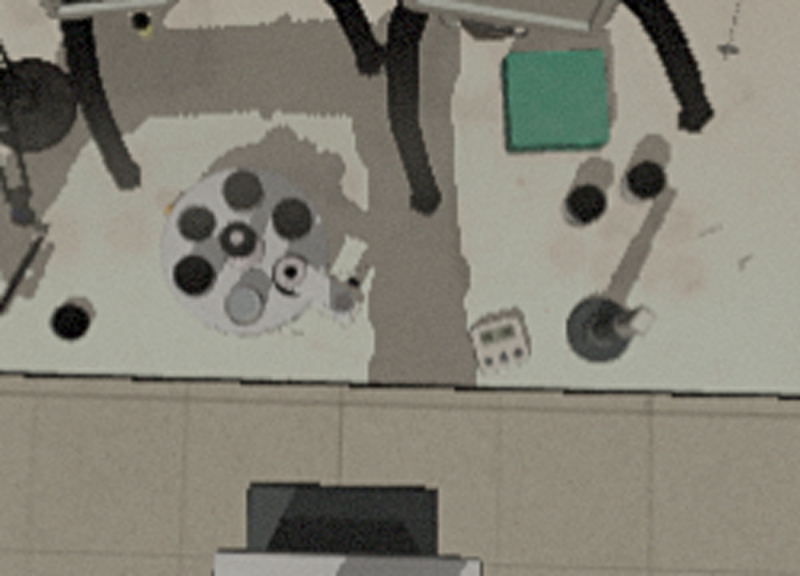

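View pics/v2.png

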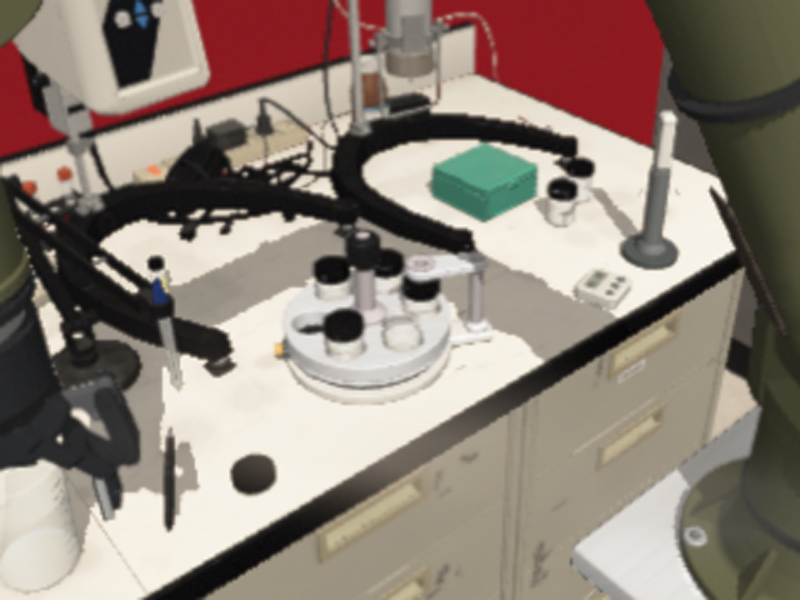

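Top view: knob at about px (224,184), bush (241,195), and the open jar (227,204), which is clockwise of the guide, so the turret must turn +60°. The thermometer is at about (350,210), stand on the right. Next I refine these with depth and check the obstacles.

Run:
```python
from h import *
d=np.load('pics/top0.npy');P=pose('top');C=cloud(d,P);
cs=cloud(np.load('pics/scene0.npy'),pose('scene'))
print('top px knob/bush/jar',at_z([[224.4,184.4]],.166,P),at_z([[240.6,195]],.121,P),at_z([[226.6,203.8]],.09,P))
for n,X in (('top',C),('scene',cs)):
    X=X.reshape(-1,3)
    def sel(c,r,z0,z1): 
        m=(np.hypot(X[:,0]-c[0],X[:,1]-c[1])<r)&(X[:,2]>z0)&(X[:,2]<z1);return X[m]
    for nm,c,r,z0,z1 in (('knob',(.5,.132),.05,.13,.18),('handle',(.4,-.25),.07,.15,.23),('bush',(.46,.08),.04,.112,.13)):
        p=sel(c,r,z0,z1);print(n,nm,len(p),p.min(0).round(3) if len(p) else '',p.max(0).round(3) if len(p) else '',np.median(p,0).round(3) if len(p) else '')
# height map 5cm grid, from x=.3...0.9, y=.6..-.45
X=np.r_[C.reshape(-1,3),cs.reshape(-1,3)]
for x in np.arange(.9,.25,-.05):
    print('%.2f'%x,' '.join('%3d'%(100*max([0,*X[(abs(X[:,0]-x)<.025)&(abs(X[:,1]-y)<.025)&(X[:,2]<1.2)][:,2]])) for y in np.arange(.6,-.5,-.05)))
# candidate yaw feasibility
for nm,c,z in (('knob',(.497,.134),.131),('knobhi',(.497,.134),.25),('stand',(.41,-.255),.17),('standhi',(.41,-.255),.31),('bush',(.465,.085),.2),('bushhi',(.465,.085),.35)):
    o=[]
    for a in range(0,360,30):
        q=Ro.from_euler('zx',[a,180],degrees=True).as_quat();q=q[[3,0,1,2]]
        j=ctrl.ik([*c,z],q);o.append('-' if j is None else '%d:%.1f'%(a,j[6]))
    print(nm,o)
w,x,y,z=get_state()['eef_rot'];print(Ro.from_quat([x,y,z,w]).as_matrix().round(2).tolist())
```

```text
top px knob/bush/jar [[0.5049598  0.13098284 0.166     ]] [[0.47424352 0.07553713 0.121     ]] [[0.44358124 0.12678238 0.09      ]]
top knob 108 [0.485 0.115 0.133] [0.525 0.154 0.172] [0.504 0.133 0.166]
top handle 83 [ 0.412 -0.306  0.151] [ 0.44  -0.281  0.221] [ 0.425 -0.29   0.21 ]
top bush 132 [0.443 0.041 0.112] [0.493 0.092 0.128] [0.467 0.063 0.119]
scene knob 204 [0.485 0.116 0.132] [0.523 0.157 0.17 ] [0.495 0.143 0.158]
scene handle 165 [ 0.412 -0.301  0.15 ] [ 0.441 -0.276  0.218] [ 0.42  -0.286  0.187]
scene bush 167 [0.442 0.04  0.112] [0.494 0.097 0.124] [0.466 0.07  0.118]
0.90   0  35  63   6   3  51  51  51  51   6   6   5   3   6   6  29  52  52   6   5   0   0
0.85  67  47  70   4   3  51  51  52  51   1   5   5   5  61  61  61  61   5   6   6   0   1
0.80  51  51  76  22  23  51  52  52  52   1   0   5   5  62  62  62  62  61   4   6   5   3
0.75   0  45   0  23  23  51  52  52  52   0   0   0  46  62  62  62  62   6   6   5   5   1
0.70   0  45   0  22  22  36  44  41  37   1   0   1  43  59  61  62  62   6   5   2   5   1
0.65   0  45   0   7  21   5   5   0  
[... 902 characters left out ...]
', '150:1.7', '180:1.2', '210:0.7', '240:0.2', '270:-0.2', '300:-0.7', '330:-1.2']
stand ['0:-0.5', '30:-1.2', '60:-1.4', '90:-1.9', '120:-2.5', '150:2.8', '180:2.3', '210:1.8', '240:1.4', '270:1.0', '300:0.5', '330:0.0']
standhi ['0:-0.8', '30:-1.3', '60:-1.7', '90:-2.2', '120:-2.7', '150:2.8', '180:2.3', '210:1.8', '240:1.3', '270:0.8', '300:0.2', '330:-0.3']
bush ['0:-1.6', '30:-1.7', '60:-2.2', '90:2.7', '120:2.2', '150:1.8', '180:1.3', '210:0.8', '240:0.3', '270:-0.1', '300:-0.6', '330:-1.1']
bushhi ['0:-1.7', '30:-2.0', '60:-2.5', '90:2.8', '120:2.3', '150:1.8', '180:1.3', '210:0.8', '240:0.3', '270:-0.2', '300:-0.7', '330:-1.2']
[[-0.92, 0.4, -0.0], [0.4, 0.92, 0.0], [0.0, 0.0, -1.0]]
```

```bash
cat >> h.py <<'E'
def yaw(a):
    return Ro.from_euler('zx',[a,180],degrees=True).as_quat()[[3,0,1,2]]
def st(n=''):
    s=get_state();print(n,round(s['time'],2),np.round(s['tcp_pos'],4),'w',round(s['width'],4),'F',np.round(s['contact_force'],1),'q',np.round(s['qpos'],2))
def snap(f,crop=None):
    P=pose('wrist');p,d=vision.grab_frame('wrist');cv2.imwrite(f'pics/{f}.png',p);np.savez(f'pics/{f}.npz',d=d,C=cloud(d,P),R=P[0],t=P[1]);return P,p,d
E
python3 - <<'E'
from h import *
s=get_state();p=s['tcp_pos'];ctrl.movel([p[0],p[1],.30],max_speed=.3)
ctrl.movep([.505,.134,.30],yaw(225));st()
P,p,d=snap('w1');C=cloud(d,P)
cv2.imwrite('pics/w1v.png',cv2.resize(p,(800,600)))
X=C.reshape(-1,3)
for nm,c,r,z0,z1 in (('knob',(.505,.134),.05,.155,.175),('bush',(.474,.075),.035,.114,.13)):
    q=X[(np.hypot(X[:,0]-c[0],X[:,1]-c[1])<r)&(X[:,2]>z0)&(X[:,2]<z1)]
    print(nm,len(q),q.min(0).round(4),q.max(0).round(4),q.mean(0).round(4))
for t in ('turret_knob','open_jar_mouth','guide_top'):
    r=models.recognise('wrist',t);print(t,[(np.round(x['point']).tolist(),round(x['p'],2)) for x in r[:3]])
print(proj([[.505,.134,.166],[.474,.075,.121]],P))
E
```

```text
2.89 [0.5048 0.1356 0.2999] w 0.0854 F [0.1 0.2 1. ] q [-0.34  0.28  0.04  1.61 -0.01  1.25  0.49]
knob 912 [0.4862 0.1101 0.1551] [0.5256 0.15   0.1683] [0.5047 0.1312 0.1644]
bush 844 [0.4479 0.0401 0.1141] [0.494  0.091  0.1231] [0.471 0.066 0.119]
turret_knob [([253.0, 159.0], 0.27)]
open_jar_mouth [([224.0, 132.0], 0.66)]
guide_top [([192.0, 188.0], 0.86)]
[[261.21641351 176.63649627]
 [211.81246774 182.06746624]]
```

View pics/w1v.png

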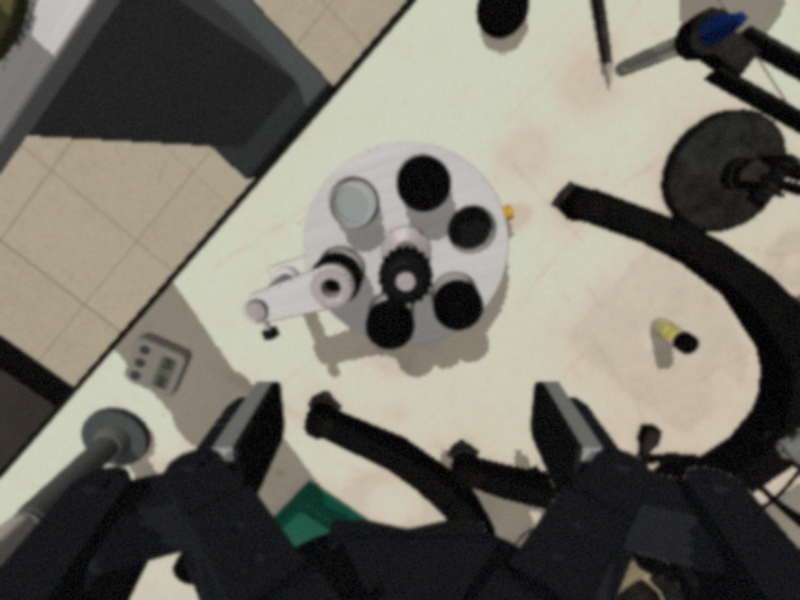

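Wrist view shows the knob top at (259,179) and the bush bore at (212,184) in the 512-px frame, close to predictions. I'll grasp the knob and turn it +60°.

Run:
```python
from h import *
P=pose('wrist')
k=at_z([[259.2,179.5]],.166,P)[0];b=at_z([[211.8,183.7]],.121,P)[0];print(k,b,np.hypot(*(k-b)[:2]))
k=(k+np.array([.505,.133,.166]))/2
ctrl.movel([k[0],k[1],.145],max_speed=.15);st()
print(k)
ctrl.movel([k[0],k[1],.132],max_speed=.1)
ctrl.close_gripper(force=50);st('closed')
for i in range(1,7):
    ctrl.movel([k[0],k[1],.132],yaw(225+10*i+(1 if i==6 else 0)),max_speed=.1)
    s=get_state();print(round(s['time'],2),np.round(s['contact_force'],1),np.round(s['wrist_torque'],2))
st('turned')
```

```text
[0.50587521 0.12936552 0.166     ] [0.47552837 0.07264384 0.121     ] 0.06432945830131732
 4.28 [0.506  0.1313 0.1457] w 0.0852 F [-0.1  0.3 -0.3] q [-0.32  0.41  0.03  1.87 -0.02  0.86  0.5 ]
[0.5054376  0.13118276 0.166     ]
closed 5.07 [0.5065 0.1321 0.1329] w 0.037 F [1.8 2.1 5.5] q [-0.32  0.43  0.03  1.88 -0.02  0.83  0.5 ]
5.39 [1.3 1.6 6.5] [ 0.42 -0.23 -0.05]
5.72 [1.3 1.8 4.7] [ 0.51 -0.28 -0.07]
6.04 [0.4 1.7 6.9] [ 0.48 -0.27 -0.12]
6.37 [1.1 2.5 5.4] [ 0.49 -0.29 -0.14]
6.69 [-0.2  2.1  6.3] [ 0.47 -0.35 -0.15]
7.03 [1.2 2.3 5.5] [ 0.43 -0.41 -0.01]
turned 7.03 [0.5067 0.1321 0.1329] w 0.0366 F [1.2 2.3 5.5] q [-0.53  0.45  0.33  1.88 -0.19  0.84 -0.38]
```

Run:
```python
from h import *
ctrl.pause(.3);ctrl.ungrasp();s=get_state();p=s['tcp_pos']
ctrl.movel([p[0],p[1],.29],yaw(240),max_speed=.2);ctrl.pause(.2);st()
P,p,d=snap('w2');b=proj([.475,.074,.121],P)[0].astype(int);print(b)
c=p[max(0,b[1]-75):b[1]+75,max(0,b[0]-100):b[0]+100];print(max(0,b[0]-100),max(0,b[1]-75))
cv2.imwrite('pics/w2v.png',cv2.resize(c,None,fx=4,fy=4,interpolation=2))
for t in ('open_jar_mouth','guide_top'):
    r=models.recognise('wrist',t);print(t,[(np.round(x['point'],1).tolist(),round(x['p'],2)) for x in r[:3]])
```

```text
9.02 [0.5049 0.131  0.289 ] w 0.0852 F [-0.  -0.3 -0.5] q [-0.42  0.29  0.17  1.63 -0.05  1.23  0.28]
[218 194]
118 119
open_jar_mouth [([260.0, 114.7], 0.69)]
guide_top [([201.4, 203.5], 0.92)]
```

View pics/w2v.png

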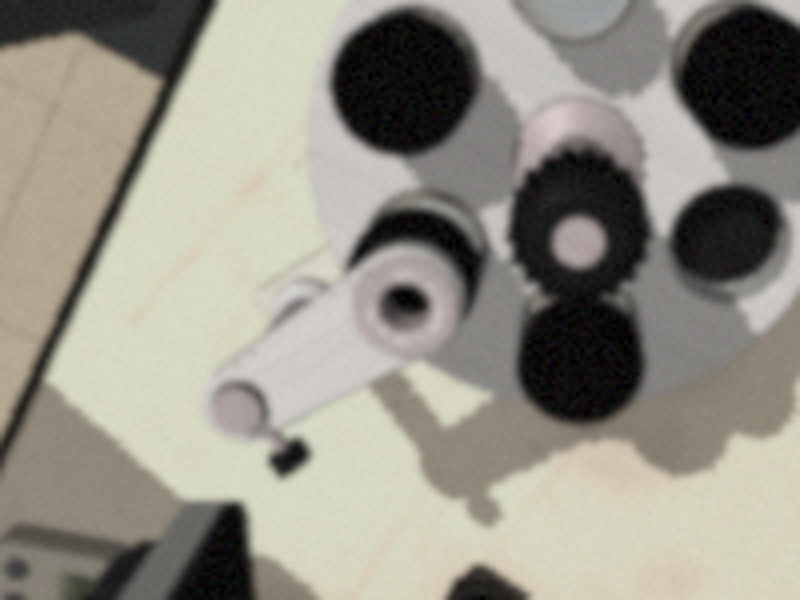

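The turret went clockwise: the open jar is now two seats clockwise of the bush, because my yaw helper has the sign inverted. I'll turn it back +120° (two clicks).

```bash
sed -i "s/from_euler('zx',\[a,180\]/from_euler('ZX',[a,180]/" h.py
python3 - <<'E'
from h import *
P=pose('wrist')
print('flange',at_z([[220.5,193.5]],.121,P),'knob',at_z([[118+579/4,119+228/4]],.166,P))
k=[.5055,.131]
ctrl.movel([*k,.20],yaw(-285),max_speed=.15)
ctrl.movel([*k,.132],max_speed=.15)
ctrl.close_gripper(force=50);st('closed')
for i in range(1,9):
    ctrl.movel([*k,.132],yaw(-285+15*i+(1 if i==8 else 0)),max_speed=.1)
    s=get_state();print(round(s['time'],2),np.round(s['contact_force'],1),np.round(s['wrist_torque'],2),s['qpos'][6].round(2))
ctrl.pause(.3);ctrl.ungrasp();p=get_state()['tcp_pos']
ctrl.movel([p[0],p[1],.29],yaw(-225),max_speed=.2);ctrl.pause(.2);st()
P,p,d=snap('w3');b=proj([.475,.074,.121],P)[0].astype(int);o=np.maximum(b-[100,75],0);print(o)
c=p[o[1]:o[1]+150,o[0]:o[0]+200]
cv2.imwrite('pics/w3v.png',cv2.resize(c,None,fx=4,fy=4,interpolation=2))
for t in ('open_jar_mouth','guide_top'):
    r=models.recognise('wrist',t);print(t,[(np.round(x['point'],1).tolist(),round(x['p'],2)) for x in r[:3]])
E
```

```text
flange [[0.47659129 0.07584652 0.121     ]] knob [[0.50506881 0.13303748 0.166     ]]
closed 11.22 [0.5064 0.131  0.133 ] w 0.0366 F [-1.  -0.8  5.9] q [-0.51  0.44  0.3   1.88 -0.17  0.84 -0.38]
11.62 [ 0.5 -1.4  6.1] [-0.16 -0.12  0.07] -0.17
12.03 [ 0.9 -0.3  5.1] [-0.12 -0.26  0.07] 0.05
12.44 [ 2.2 -0.3  4.9] [-0.06 -0.44  0.17] 0.27
12.85 [ 2.4 -0.   5.3] [-0.   -0.65  0.2 ] 0.49
13.26 [4.  1.6 5.2] [ 0.14 -0.83  0.14] 0.71
13.67 [4.1 1.7 5.3] [ 0.21 -0.88  0.15] 0.92
14.07 [4.7 1.6 5.4] [ 0.41 -1.    0.18] 1.14
14.51 [4.2 2.3 4.4] [ 0.58 -0.88  0.11] 1.38
 16.76 [0.5051 0.1308 0.2895] w 0.0853 F [ 0.5 -0.7 -0.9] q [-0.27  0.28 -0.05  1.63  0.01  1.23  0.47]
[113 107]
open_jar_mouth [([219.7, 168.2], 0.94)]
guide_top [([187.9, 187.3], 0.93)]
```

View pics/w3v.png

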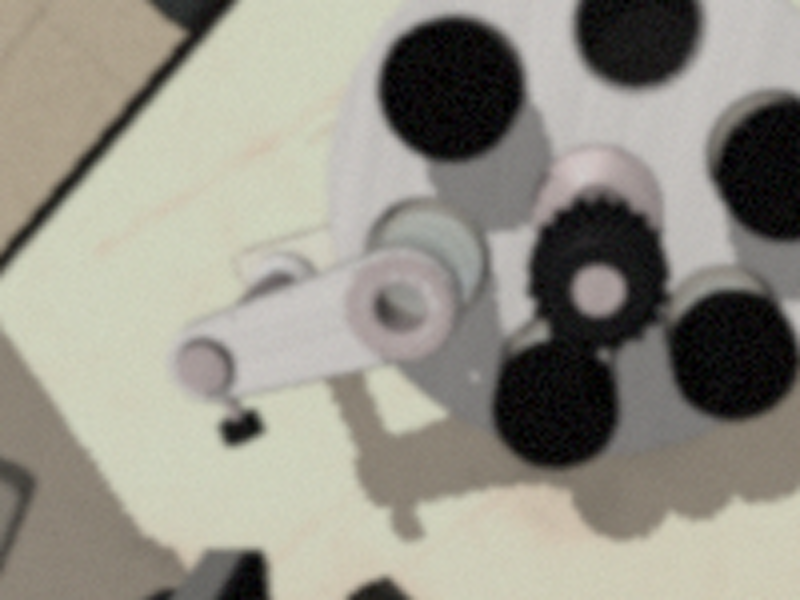

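Open jar now sits under the bush; flange centre at px (213.5,182.5). Next I move over the thermometer and look.

Run:
```python
from h import *
P=pose('wrist');print('flange',at_z([[213.5,182.5]],.121,P))
ctrl.movep([.426,-.29,.35],yaw(45));ctrl.pause(.2);st()
P,p,d=snap('w4');C=cloud(d,P)
b=proj([.426,-.29,.215],P)[0].astype(int);o=np.maximum(b-[80,60],0);print(b,o)
cv2.imwrite('pics/w4v.png',cv2.resize(p[o[1]:o[1]+120,o[0]:o[0]+160],None,fx=5,fy=5,interpolation=2))
X=C.reshape(-1,3);m=(np.hypot(X[:,0]-.426,X[:,1]+.29)<.05)&(X[:,2]>.206)&(X[:,2]<.225)
q=X[m];print(len(q),q.min(0).round(4),q.max(0).round(4),q.mean(0).round(4))
print(cv2.minAreaRect((q[:,:2]*1000).astype(np.float32)))
r=models.masks_of('wrist','thermometer_handle');print([(x['p'],x['mask'].sum(),x['point']) for x in r])
```

```text
flange [[0.4753218  0.07471716 0.121     ]]
 18.7 [ 0.4266 -0.2891  0.3498] w 0.0855 F [ 0.4 -0.1  0.4] q [ 0.18  0.27  0.5   1.53 -0.13  1.38 -0.09]
[259 175] [179 115]
395 [ 0.4125 -0.3131  0.206 ] [ 0.4423 -0.2835  0.2165] [ 0.4277 -0.2973  0.2134]
((426.8067932128906, -298.3197021484375), (20.014780044555664, 26.126256942749023), 56.70586395263672)
[(0.74, np.int64(635), [264.2, 175.0])]
```

View pics/w4v.png

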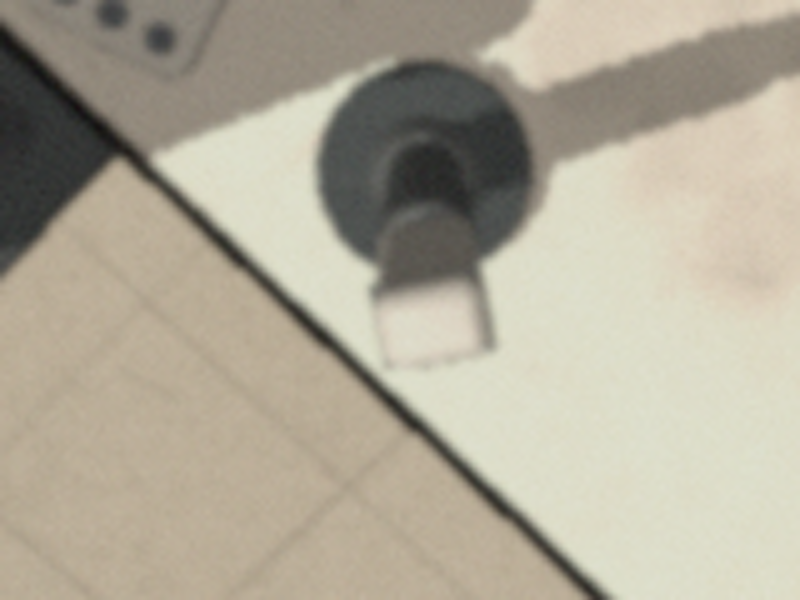

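The handle top is at px (265,179), its 26 mm side roughly along image-horizontal (world ~145°). I'll grasp across that side with yaw ~56°.

Run:
```python
from h import *
P=pose('wrist');c=at_z([[265.5,179.4]],.215,P)[0];print(c)
c=(c[:2]+[.4268,-.2975])/2;print(c)
ctrl.movel([*c,.25],yaw(56),max_speed=.2)
ctrl.movel([*c,.169],max_speed=.12);ctrl.pause(.2);st('down')
ctrl.close_gripper(force=40);ctrl.pause(.2);st('closed');print(get_state()['wrist_torque'].round(2))
p=get_state()['tcp_pos']
ctrl.movel([p[0],p[1],p[2]+.03],max_speed=.08);st('lift');
ctrl.movel([p[0],p[1],p[2]+.145],max_speed=.12);ctrl.pause(.2);st('lift')
print(get_state()['wrist_torque'].round(2))
P,p,d=snap('w5');print(proj([*get_state()['tcp_pos'][:2],get_state()['tcp_pos'][2]-.152],P))
q=vision.grab_frame('scene')[0];cv2.imwrite('pics/s5.png',q)
cv2.imwrite('pics/w5v.png',np.hstack([cv2.resize(p[60:320,140:400],(500,500)),cv2.resize(q[60:220,290:390],(300,500))]))
```

```text
[ 0.42709973 -0.29847131  0.215     ]
[ 0.42694986 -0.29798566]
down 20.48 [ 0.4273 -0.2983  0.1697] w 0.0852 F [-0.1  0.   0.1] q [ 0.27  0.41  0.43  1.84 -0.21  0.93  0.19]
closed 21.25 [ 0.4269 -0.298   0.1691] w 0.0253 F [-0.7  1.4  2.7] q [ 0.27  0.41  0.43  1.84 -0.21  0.93  0.19]
[ 0.18  0.19 -0.02]
lift 21.77 [ 0.4269 -0.2978  0.199 ] w 0.0253 F [-1.1  0.9 -0.2] q [ 0.26  0.38  0.44  1.8  -0.19  1.01  0.17]
lift 23.08 [ 0.4268 -0.2978  0.3135] w 0.0256 F [-0.1 -0.1 -0.7] q [ 0.23  0.29  0.46  1.59 -0.13  1.29  0.12]
[-0.02  0.01  0.01]
[[259.9444181  170.52218788]]
```

View pics/w5v.png

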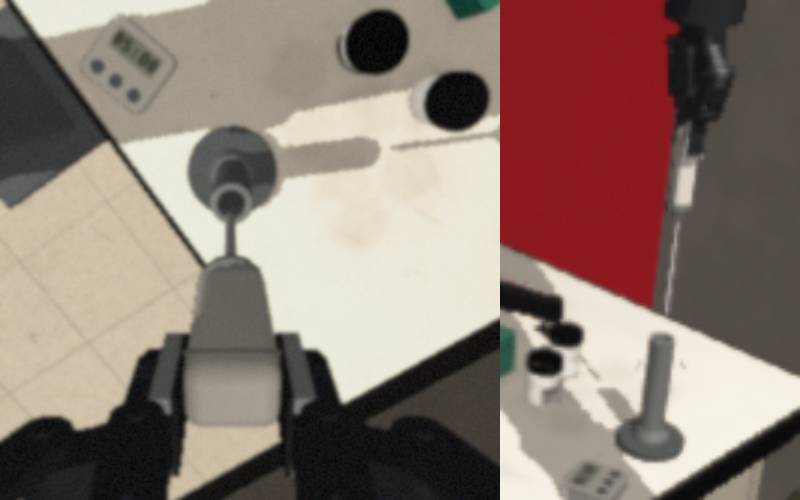

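Thermometer is out of the stand and held upright between the pads. Now carry it over the bush and look.

Run:
```python
from h import *
b=[.4755,.0750]
ctrl.movel([*b,.313],max_speed=.2);ctrl.movel([*b,.288],max_speed=.1);ctrl.pause(.4);st()
P,p,d=snap('w6');q=vision.grab_frame('scene')[0];cv2.imwrite('pics/s6.png',q)
S=pose('scene');t=get_state()['tcp_pos']-[0,0,.1521]
print('tip pred',t.round(4),proj(t,P),proj(t,S),'bush',proj([*b,.121],P),proj([*b,.121],S))
w=proj([*b,.121],P)[0].astype(int);s=proj([*b,.121],S)[0].astype(int);print(w-[40,60],s-[40,60])
f=lambda im,c:cv2.resize(im[c[1]-60:c[1]+60,c[0]-40:c[0]+40],(400,600),interpolation=2)
cv2.imwrite('pics/w6v.png',np.hstack([f(p,w),f(q,s)]))
```

```text
26.02 [0.4756 0.075  0.2883] w 0.0257 F [-0.2 -1.  -1. ] q [-0.4   0.22  0.24  1.73 -0.06  1.19 -0.73]
tip pred [0.4755 0.075  0.136 ] [[259.62573755 170.51030362]] [[248.20668998 200.11870127]] bush [[259.62347255 167.55967964]] [[248.31203315 204.54395711]]
[219 107] [208 144]
```

View pics/w6v.png

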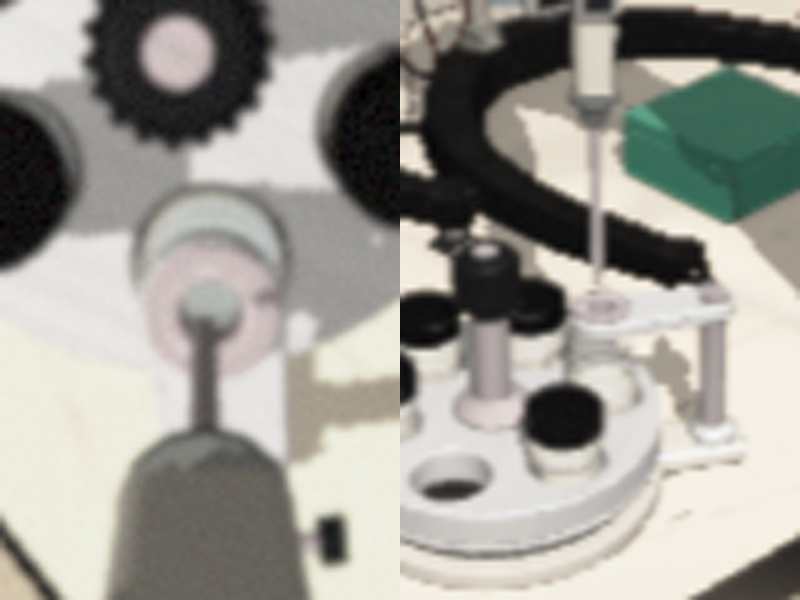

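```bash
cat > seg.py <<'E'
from h import *
def flange(f,c0,r=26):
    p=cv2.imread(f'pics/{f}.png').astype(float);z=np.load(f'pics/{f}.npz');P=(z['R'],z['t'],vision.camera_info('wrist'))
    u=proj([*c0,.121],P)[0].round().astype(int);w=p[u[1]-r:u[1]+r,u[0]-r:u[0]+r]
    w=cv2.GaussianBlur(w,(0,0),.8);m=((w[...,2]-w[...,1])>14).astype(np.uint8)
    n,l,s,c=cv2.connectedComponentsWithStats(m);k=1+np.argmax(s[1:,4]);m=(l==k).astype(np.uint8)
    ct,h=cv2.findContours(m,cv2.RETR_CCOMP,cv2.CHAIN_APPROX_NONE)
    ct=sorted(ct,key=len)[::-1][:2];out=[]
    for x in ct:
        if len(x)>=5:
            e=cv2.fitEllipse(cv2.convexHull(x));px=np.array(e[0])+u-r;out.append((px.round(1),np.round(e[1],1),at_z([px],.121,P)[0][:2].round(4)))
    return out,cv2.resize(m*255,None,fx=5,fy=5)
E
python3 - <<'E'
from seg import *
im=[]
for f in ('w1','w2','w3','w6'):
    o,m=flange(f,(.4755,.075));print(f);[print('  ',*x) for x in o];im.append(m)
cv2.imwrite('pics/seg.png',cv2.resize(np.hstack(im),(800,200)))
E
```

```text
Traceback (most recent call last):
  File "seg.py", line 6, in flange
    n,l,s,c=cv2.connectedComponentsWithStats(m);k=1+np.argmax(s[1:,4]);m=(l==k).astype(np.uint8)
                                                    ~~~~~~~~~^^^^^^^^^
ValueError: attempt to get argmax of an empty sequence
```

```bash
sed -i 's/m=((w\[...,2\]-w\[...,1\])>14).astype(np.uint8)/g=np.clip((w[...,2]-w[...,1])*8+60,0,255).astype(np.uint8);th,m=cv2.threshold(g,0,1,cv2.THRESH_OTSU);print((th-60)\/8)/' seg.py
python3 - <<'E'
from seg import *
for f in ('w1','w2','w3','w6'):
    o,m=flange(f,(.4755,.075));print(f);[print('  ',*x) for x in o]
E
```

```text
5.5
w1
   [211.3 183.9] [25.6 27.4] [0.4752 0.0727]
   [211.3 183.3] [10.7 11.6] [0.4746 0.0732]
5.25
w2
   [218.6 195.1] [26.  27.9] [0.4751 0.0728]
   [218.9 194.3] [ 9.5 12.3] [0.4749 0.0739]
5.125
w3
   [212.3 183.6] [26.9 28.8] [0.475  0.0726]
   [213.1 182.4] [11.1 13.7] [0.4747 0.0744]
6.25
w6
   [260.9 169. ] [27.2 28.3] [0.4758 0.0727]
   [260.7 168.8] [13.2 14.3] [0.4758 0.073 ]
```

Four views agree on the bush centre (.4755, .0728). The stem tip was seen exactly where predicted (.4755, .0750), so I shift by −2.2 mm in y, then lower slowly.

Run:
```python
from seg import *
b=[.4755,.0728]
ctrl.movel([*b,.288],max_speed=.02);ctrl.pause(.4);st()
P,p,d=snap('w7');q=vision.grab_frame('scene')[0];cv2.imwrite('pics/s7.png',q)
o,m=flange('w7',b);[print('  ',*x) for x in o]
S=pose('scene');t=get_state()['tcp_pos']-[0,0,.1521];print(proj(t,P),proj(t,S))
w=proj([*b,.121],P)[0].astype(int);s=proj([*b,.121],S)[0].astype(int);print(w-[32,32],s-[32,40])
f=lambda im,c,h:cv2.resize(im[c[1]-h:c[1]+64-h,c[0]-32:c[0]+32],(400,400),interpolation=2)
cv2.imwrite('pics/w7v.png',np.hstack([f(p,w,32),f(q,s,40)]))
```

```text
26.77 [0.4755 0.0728 0.288 ] w 0.0254 F [ 0.5 -0.  -0.7] q [-0.39  0.22  0.25  1.73 -0.06  1.19 -0.73]
5.625
   [260.  167.4] [27.9 29.1] [0.4758 0.0727]
   [260.3 166.6] [12.7 13.4] [0.4767 0.0734]
[[259.7432415  170.45360941]] [[248.81126679 199.8921604 ]]
[227 135] [216 164]
```

View pics/w7v.png

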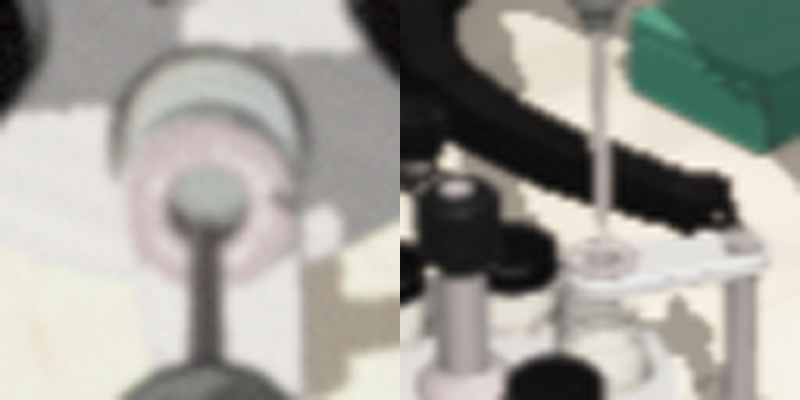

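Stem is over the bore in both views (wrist column 205 vs bore 207; scene 602 vs 603). Lower it.

Run:
```python
from seg import *
b=[.4756,.0728]
for z in (.265,.245,.225,.2081):
    ctrl.movel([*b,z],max_speed=.04);s=get_state();print(s['tcp_pos'].round(4),s['contact_force'].round(1),s['wrist_torque'].round(2))
ctrl.pause(.5);st();w,x,y,z=get_state()['eef_rot'];print(Ro.from_quat([x,y,z,w]).as_matrix()[:,2].round(4))
P,p,d=snap('w8');q=vision.grab_frame('scene')[0]
b=proj([*b,.121],P)[0].astype(int);s=proj([.4755,.0728,.121],pose('scene'))[0].astype(int)
f=lambda im,c,h:cv2.resize(im[c[1]-h:c[1]+80-h,c[0]-40:c[0]+40],(400,400),interpolation=2)
cv2.imwrite('pics/w8v.png',np.hstack([f(p,b,40),f(q,s,50)]))
```

```text
[0.4757 0.0728 0.265 ] [ 1.3 -0.3 -0.6] [ 0.03  0.05 -0.02]
[0.4756 0.0728 0.245 ] [-0.3  0.2 -0.6] [-0.02 -0.05  0.01]
[0.4756 0.0728 0.225 ] [-0.5 -0.4 -0.6] [-0.04 -0.01  0.01]
[0.4756 0.0728 0.208 ] [-0.4  0.1 -1.1] [0.04 0.02 0.  ]
 29.98 [0.4756 0.0728 0.2082] w 0.0251 F [ 0.1 -0.7 -0.7] q [-0.38  0.29  0.24  1.87 -0.08  0.99 -0.7 ]
[ 1.e-04  0.e+00 -1.e+00]
```

View pics/w8v.png

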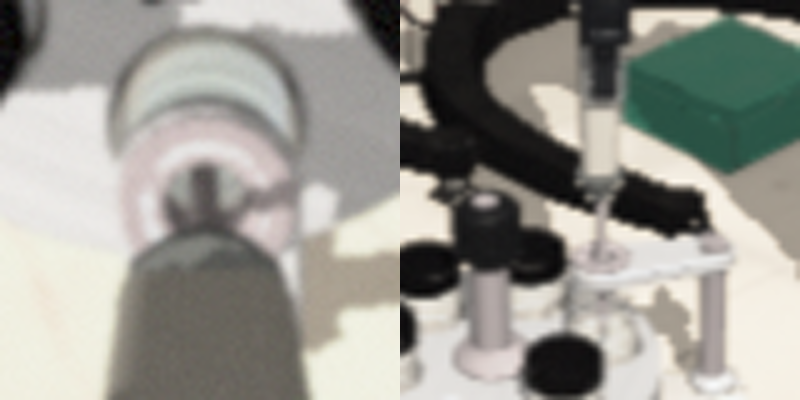

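The stem passes through the middle of the bush (wrist bore ≈ (207,195), stem ≈ 207) into the jar. The tool is vertical and there is no contact force, so I'll hand in.

```bash
python3 -c "
from station import ticket;print(ticket.close_job())"
```

```text
the job is handed in; nothing more can be done
None
```

The job is handed in at about 30 s of the 61 s: the open jar is clicked in under the bush and the thermometer is held upright and still in mid-bore, its tip by calculation about 15 mm above the jar's bottom, with no contact felt on the way down; I first turned the carousel one click the wrong way, then turned it back two.

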